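# Switch off the slide dryer and take off its sliding cover

### The arm

A 7-joint arm with a two-finger parallel gripper is mounted at the origin on the work surface. World frame = base frame: x ahead of the robot, y to its left, z up, the work surface at z = 0. Lengths are in m, angles in rad, forces in N, time in s.
With the tool pointing down it reaches from about 0.35 to 0.9 m from the base axis. Payload 7.2 kg.
Tool frame: the origin (TCP) lies midway between the tips of the shut fingers; the grasp point (between the pads) lies 19 mm behind it (manip.hold_point_z is the distance from the TCP to the grasp point, in m); z points along the fingers, y is the line along which they close (so a half turn about z gives the same grasp; the last joint's range is limited). The gripper opens to 85 mm and grips with 20 to 120 N. Pads are 22 mm wide; open, the fingers measure 114 mm over their backs; the gripper's body (76 mm by 85 mm) begins 54 mm behind the grasp point. The pads swing forward as they close: fully open they stand 13 mm farther back than shut.
Start: joints at [1.215, 0.411, -0.013, 1.596, 0.006, 1.134, -0.082], TCP at [0.177, -0.599, 0.231] pointing down, gripper open.
Joint ranges: [-2.95, 2.95], [-0.29, 1.99], [-1.47, 1.44], [0.14, 2.54], [-1.03, 4.17], [0.13, 1.85], [-2.86, 2.86]. Speed limits (rad/s): [2.39, 2.39, 3.01, 3.01, 3.14, 3.14, 3.14].

### API

Orientations are given as a unit quaternion [w, x, y, z].
In Python, from rig import manip gives the robot as it stands. The module is installed in compiled form; this text tells all that it offers.
- The arm moves only by the tool drive_tool, never from a script. Its argument "increments" is a list of rows, each an object of numbers: "x", "y", "z": the shift along the tool's x, y, z in mm; "turn": the turn about the tool's z in degrees. A call has 1 to 10 rows; each row shifts and turns the commanded pose from where the row before left it, along the tool's axes as they then stand; what a row does not reach is not made up. A row lasts 1/8 s, in which the tool goes at most 62.5 mm and 10.7 degrees, less where a joint would pass 70% of its speed; a pose out of reach is approached as far as the arm can. A call is refused whole if a number of a shift passes 62.5 or a number of a turn 10.7, either way. A call with a gripper value outside its range is refused whole. "fingers" is the opening, from -1 (shut) to 1 (fully open), so that 0 is half open, set as the call begins (left out, the last holds). The fingers move at their own pace and stop on an object; "grip_force" is the grip in N (left out, the last holds). Time passes only in rows, so rows that do not move let the fingers close. It gives the time, the measured TCP pose, the force, the opening and the grip force at its end, in the units of the state.
- manip.get_state(): the state, without advancing time (a new reading comes with each control period).
- manip.capture(name): name is "scene" or "side" or "wrist"; returns a dict with "img" (480x640x3 uint8, red, green, blue), "camera_matrix" (3x3 intrinsics, pixels), "pose" (4x4, takes a point from camera to world coordinates). Camera axes: x right, y up, looking along -z (the intrinsics and any distortion apply to the point x, -y, -z); pixel columns grow to the right and rows downward; lengths in m; the calibration is good to about 2 mm. A picture is of the moment at which its call begins. There is no depth.
- manip.job_done(): hands the job in; it is judged then, once.
The state is a dict: "clock": time; "qpos": joint angles; "dq": joint speeds; "effort": joint torques, N m; "tool_pos": TCP position; "ee_rot": TCP orientation; "contact_force": force on the tool from outside, world axes, zero at the start; "torque": the same for the moment, N m; "gripper_width": opening from 0.0 (shut) to 1.0 (fully open); "gripper_force": force on a finger pad.
Only numpy, scipy, OpenCV 4.12 (cv2) and the standard library are available. Lean on these libraries where they do the work, as an engineer would, in place of code of your own. Each camera call takes 0.05 s, during which the arm holds its last target. There are 200 camera calls.

### The job

The slides are dry: turn the heat, the larger, lower knob of the concentric pair on the slide dryer's sloping panel, fully back anticlockwise to off, leaving the small timer knob on top of it as it is set. Then open the dryer: raise the cover by its finger pull just clear of the end lip, slide it out of its grooves without forcing it, and lay it down gently, pull upwards, in the middle of the dark rubber mat. Leave everything else on the bench where it stands.

Things in the scene. Friction and masses are not known exactly. Their poses are not given: they have to be found in the camera images.
- dryer: Bench slide dryer, fixed, white metal, 206 deep (x) x 208 wide (y) x 100 mm high. Origin: centre of its underside, on the bench; z up, its front faces its own -x. Front part: a control panel sloping 30 deg to the level, from height 89 mm (x = -21 mm) down to 42 mm (x = -103 mm). Behind it, centre line x = 41 mm: the drying chamber under the sliding cover, which comes out at the +y end.
- groove_end (a point): Where the cover's grooves end: (41, 0, 95.5) mm in the dryer's frame and axes, midway between the two steel rails that form the groove tops (underside 95.5, top 99.5 mm high, 7 mm over each edge of the cover), running from y = -104 mm to here. The cover rests on ledges 85 mm high; in the grooves its 4 mm sheet has 6.5 mm of play upwards and 2.5 mm to each side.
- lip (a point): Middle of the top of the end lip, a 7 mm thick wall across the dryer's +y end, at (41, 100.5, 89) mm in the dryer's frame and axes. It stands 4 mm above the ledges and stops the cover until the cover's end is raised by more than 4 mm. Nothing is above it. The closed end's wall is at y = -97 mm.
- heat_axis (a point): Point on the common axis of the two concentric knobs on the panel, 12 mm out from the panel face, half way up the heat knob. z = the knobs' axis, out of the panel (30 deg from vertical, leaning to the dryer's front); x up the slope, y as the dryer's. Nothing else stands out within 56 mm, but the groove rail at dryer y < 0 rises 9 mm above the panel's plane 57 mm up the slope.
- heat (a joint): Heat knob: the larger, lower of the pair, black, ribbed, 48 mm diameter, 1.5 to 24 mm out from the panel. Rad: 0 = off, at its stop, its white line at the round dot of the scale (lower left seen from the front); grows clockwise as seen from outside, to 4.71. Stays where it is left; takes 0.04 N m to turn.
- timer (a joint): Timer knob: the smaller, upper one on the same axis, black, 25 mm diameter, 24.5 to 44 mm out from the panel. Rad, same sense as heat; takes 0.04 N m to turn; not driven by the heat knob.
- timer_mark (a point): End of the white line on the timer knob's top rim, 12.5 mm from the axis; turns with the timer knob.
- cover: Sliding cover: loose aluminium sheet 104 (x) x 190 (y) x 4 mm, 0.16 to 0.26 kg. Origin: centre of its underside; z up. Shut, its axes lie along the dryer's and its origin is at (41, 0, 85) mm in the dryer's frame, its +y end 2 mm behind the lip.
- pull (a point): Finger pull on the cover: an upright black bar across the sheet near the lip end, 70 mm long (cover's x), 14 mm thick (cover's y), 28 mm high above the sheet's top. This point is in its middle plane at (0, 72, 20) mm in the cover's frame (12 mm below the bar's top), axes as the cover's.
- cover_edge (a point): Middle of the lower edge of the cover's lip end, at (0, 95, 0) mm in the cover's frame, axes as the cover's.
- mat: Black heat-proof rubber mat, fixed on the bench, 220 x 220 x 4 mm, to the left or to the right of the dryer. Origin: centre of its underside; z up. Empty at the start.
- rack: Bystander: white test-tube rack with glass tubes, 62 (x) x 210 (y) mm, 130 mm high, loose, 0.6 kg, on the side of the dryer where the mat is not. Origin: centre of its underside.
- dishes: Bystander: two stacked petri dishes, 92 mm diameter, 33 mm high, loose, beside the dryer's +y end below the cover's way out. Origin: centre of the underside.
- jar: Bystander: amber jar, 56 mm diameter, 85 mm high, loose, behind the dryer. Origin: centre of the underside.
- slidebox: Bystander: closed wooden slide box, 90 (x) x 170 (y) x 37 mm, loose, behind the dryer. Origin: centre of the underside.
- washbottle: Bystander: white bottle, 66 mm diameter, 170 mm high, loose, far right. Origin: centre of the underside.
- beaker: Bystander: glass beaker, 76 mm diameter, 95 mm high, loose, far left. Origin: centre of the underside.
Things that resemble listed ones, but are neither listed nor needed, are in the scene too. Of the things shaped like the cover, the aluminium one is meant.

How it is judged:
On the way, in this order (a step that is already met when the one before it is completed fails the run):
1. the heat knob is turned back to off (within 0.12 rad of its stop) while the cover is still shut (value of joint heat below 0.12 rad and y of cover_edge in the frame of lip below 0 m and z of cover_edge in the frame of lip below 0.004 m), for 0.2 s.
2. the cover's end stands over or beyond the lip, above it, with the far end still in the grooves (y of cover_edge in the frame of lip above 0.012 m and z of cover_edge in the frame of lip above -0.001 m and y of cover in the frame of dryer below 0.09 m and z of cover in the frame of dryer below 0.098 m), for 0.1 s.
At the end, for the whole second after the job is handed in: Heat knob within 0.12 rad of its off stop; the cover lies released and still, flat on the mat (tilt under 0.08 rad, pull upwards), its centre within 45 mm of the mat's centre (value of joint heat below 0.12 rad and horizontal distance between cover and mat below 0.045 m and z of cover in the frame of mat below 0.008 m and angle between cover's own z axis and vertical below 0.08 rad and linear speed of cover below 0.02 m/s and contact force between the fingers and cover below 0.1 N); the robot touches nothing.
It fails at once if the timer knob is turned (its mark moves more than 4 mm, about 18 deg) (distance of timer_mark from where it was at the start of the episode above 0.004 m).
It fails at once if the cover is forced against its lip or grooves (more than 60 N) (contact force between cover and dryer above 60 N).
It fails at once if the cover is dropped (falls faster than 0.5 m/s while not held, that is from more than about 13 mm) (linear speed of cover above 0.5 m/s and contact force between the fingers and cover below 0.1 N).
It fails at once if a bystander is pushed more than 30 mm or tipped (distance of any of rack, dishes, jar, slidebox, washbottle, beaker from where it was at the start of the episode above 0.03 m or angle between any of rack, dishes, jar, slidebox, washbottle, beaker's own z axis and vertical above 0.35 rad).
It also fails if it takes over 61 s, if anything falls off the work surface, if the arm or the gripper's body presses on something with over 40 N, if the wrist force passes 120 N, or if a joint passes its speed limit or range.

## Working session

There is one attempt and no reset: what is moved stays moved. The work goes in short steps, Python scripts to look and compute and a tool call to move; the robot and the scene stay as the last step left them, time stands still between calls to the robot, and variables do not carry over. Pictures are saved under pics/ and viewed, at most 10 in all, crops included, and the job is handed in when it is done.

Besides the shell and the picture viewer there is one more tool, called after "Request:" as name(argument=value, ...), one argument or row to a line, values as JSON. drive_tool: Moves the arm, as the interface text tells. Its arguments: {"type":"object","properties":{"increments":{"type":"array","items":{"type":"object","properties":{"x":{"type":"number"},"y":{"type":"number"},"z":{"type":"number"},"turn":{"type":"number"}}}},"fingers":{"type":"number"},"grip_force":{"type":"number"}},"required":["increments"]}

```bash
mkdir -p pics
cat > h.py <<'E'
import numpy as np, cv2
from rig import manip
def cap(n,f=None):
    c=manip.capture(n)
    if f: cv2.imwrite('pics/'+f,c['img'][:,:,::-1])
    return c
def ray(c,u,v):
    K=c['camera_matrix'];P=np.array(c['pose'])
    d=np.linalg.inv(K)@np.array([u,v,1.]);d=P[:3,:3]@np.array([d[0],-d[1],-d[2]])
    return P[:3,3],d/np.linalg.norm(d)
def onz(c,u,v,z):
    o,d=ray(c,u,v);return o+d*(z-o[2])/d[2]
def tri(rs):
    A=sum(np.eye(3)-np.outer(d,d) for o,d in rs);b=sum((np.eye(3)-np.outer(d,d))@o for o,d in rs)
    return np.linalg.solve(A,b)
def proj(c,p):
    P=np.array(c['pose']);q=P[:3,:3].T@(np.array(p)-P[:3,3]);q=c['camera_matrix']@np.array([q[0],-q[1],-q[2]]);return q[:2]/q[2]
E
python3 - <<'E'
from h import *
for n in('scene','side'):
    c=cap(n,n+'0.png');np.savez('pics/'+n+'0.npz',**c);print(n,c['pose'],c['camera_matrix'],[k for k in c])
s=manip.get_state();print(s, manip.hold_point_z)
E
```

```text
scene [[ 0.67744726 -0.43730401  0.59146463  1.32829697]
 [ 0.73552703  0.39389774 -0.55122097 -0.78667852]
 [ 0.00807456  0.80846136  0.58849386  0.86919206]
 [ 0.          0.          0.          1.        ]] [[518.18631501   0.         315.72625838]
 [  0.         518.18631501 240.42546764]
 [  0.           0.           1.        ]] ['img', 'camera_matrix', 'pose']
side [[-0.93269918  0.24423657 -0.26536904  0.20567806]
 [-0.36062703 -0.64078528  0.67774801  0.83346878]
 [-0.00451372  0.72783427  0.68573822  0.99083414]
 [ 0.          0.          0.          1.        ]] [[539.80363353   0.         307.13735857]
 [  0.         539.80363353 237.12223607]
 [  0.           0.           1.        ]] ['img', 'camera_matrix', 'pose']
{'clock': 0.1, 'qpos': array([ 1.21479669,  0.41188336, -0.0127005 ,  1.59693097,  0.00560209,
        1.13429691, -0.08220989]), 'dq': array([-1.11555747e-03, -1.90442817e-03, -1.24537217e-03, -4.40505531e-04,
       -3.08692207e-05,  2.23718938e-04, -3.72379151e-04]), 'effort': array([ 2.81064640e-03, -6.01832414e+01,  6.84552491e-01, -3.00089693e+01,
        1.40377067e-02,  6.40581449e-03,  8.34200421e-06]), 'tool_pos': array([ 0.17723657, -0.59889209,  0.23050971]), 'ee_rot': array([-7.23835871e-04,  9.89663680e-01,  1.43405896e-01, -1.60844117e-04]), 'contact_force': array([-0.44784201, -0.39532609, -0.52626475]), 'torque': array([-0.02493304,  0.01168958,  0.00870009]), 'gripper_force': 0.0, 'gripper_width': 0.9994211110185831} 0.0187
```

View pics/scene0.png

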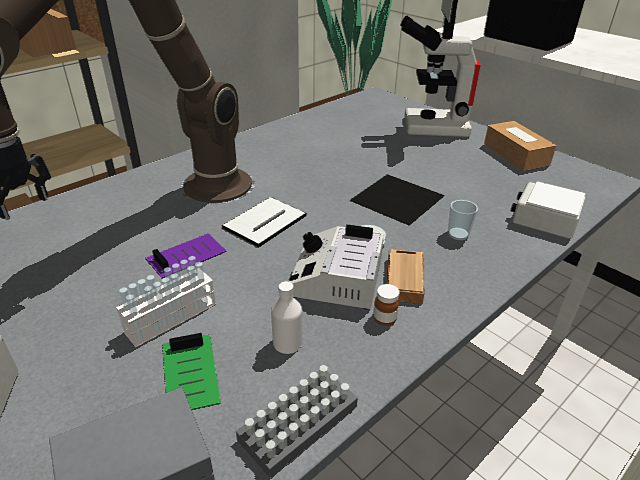

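View pics/side0.png

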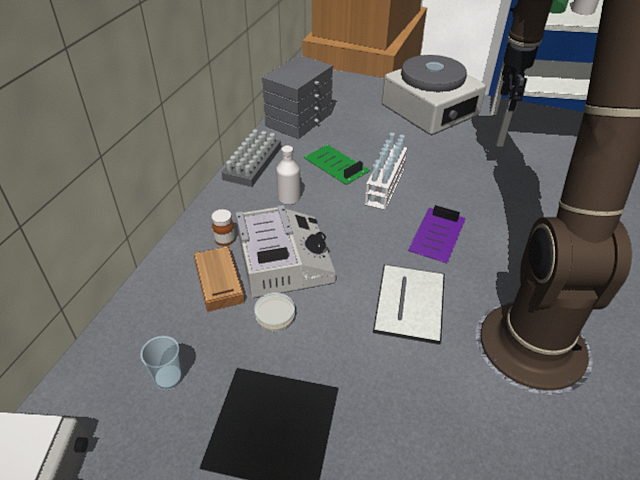

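Scene shows the dryer at (340,265) with its knob pair at about (312,242) and the pull at (359,232). The mat is at (397,198) and the dishes are hidden behind the dryer. Side shows the knob at (317,242), the pull at (273,254), the mat at (275,425) and the dishes at (274,311). There are three cover-like things in scene: purple (187,253), green (190,370) and the pale metal one in the dryer (353,255). The metal one fits, because it is aluminium and sits in the dryer.

Run:
```python
from h import *
S={n:dict(np.load(f'pics/{n}0.npz')) for n in('scene','side')}
t=lambda a,b:tri([ray(S['scene'],*a),ray(S['side'],*b)]).round(4)
print('knob',t((312,240),(317,241)),'pull',t((359,230),(273,253)))
for n,roi in(('scene',(340,450,165,230)),('side',(190,350,360,480))):
    im=S[n]['img'];m=(im.max(2)<45).astype(np.uint8);k=np.zeros_like(m);k[roi[2]:roi[3],roi[0]:roi[1]]=1;m*=k
    c=max(cv2.findContours(m,0,2)[0],key=cv2.contourArea);q=cv2.approxPolyDP(c,8,True)[:,0]
    print(n,q.tolist());P=[onz(S[n],*p,.004)[:2] for p in q];print(np.round(P,3).tolist(),np.mean(P,0))
a=cv2.resize(S['scene']['img'][215:315,280:430],None,fx=4,fy=4,interpolation=2)[:,:,::-1]
b=cv2.resize(S['side']['img'][195:305,225:345],None,fx=3,fy=3,interpolation=2)[:,:,::-1]
o=np.zeros((400,600+0,3),np.uint8);o[:]=a;cv2.imwrite('pics/crop1.png',o)
```

```text
knob [ 0.5301 -0.0575  0.084 ] pull [0.6028 0.0396 0.1077]
scene [[350, 200], [409, 224], [443, 195], [386, 175]]
[[0.371, 0.253], [0.583, 0.286], [0.551, 0.499], [0.339, 0.462]] [0.4610807  0.37514723]
side [[237, 368], [200, 468], [318, 479], [337, 388]]
[[0.581, 0.289], [0.548, 0.504], [0.339, 0.445], [0.367, 0.258]] [0.45890295 0.37421064]
```

View pics/crop1.png

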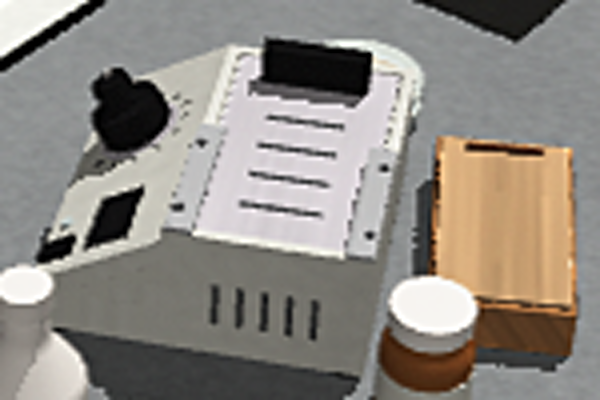

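The crop confirms it: the pale slotted aluminium sheet in the dryer, with the black pull at about (318,65) in the crop. The mat centre is about (0.460, 0.375). I'll move the wrist camera above the dryer.

Request:
drive_tool(
  increments=[
    {"z": -50},
    {"z": -50},
    {"x": 46, "y": -40},
    {"x": 46, "y": -40},
    {"x": 46, "y": -40},
    {"x": 46, "y": -40},
    {"x": 46, "y": -40},
    {"x": 46, "y": -40},
    {"x": 46, "y": -40},
    {"x": 46, "y": -40},
  ],
  fingers=1,
)

```text
schema error: expected keys x, y, z, turn
```

Request:
drive_tool(
  increments=[
    {"x": 46, "y": -40},
    {"x": 46, "y": -40},
    {},
    {},
  ],
)

```text
schema error: expected keys x, y, z, turn
```

Run:
```python
from h import *
c=cap('wrist','w1.png');np.savez('pics/w1.npz',**c);s=manip.get_state();print(c['pose'],c['camera_matrix'][0],s['tool_pos'],s['ee_rot'],s['clock'],s['contact_force'])
print(proj(c,(.53,-.0575,.084)),proj(c,(.603,.04,.108)))
```

```text
[[ 0.28356065  0.91532347  0.28596555  0.249905  ]
 [-0.95895362  0.27101372  0.08342368 -0.57729398]
 [-0.00114094 -0.29788338  0.95460159  0.37329679]
 [ 0.          0.          0.          1.        ]] [375.4492197    0.         316.92896738] [ 0.17728991 -0.59893885  0.2306699 ] [-5.94747140e-04  9.89660946e-01  1.43425397e-01 -1.17385289e-04] 0.15 [-0.44250941  0.43880622 -0.24315794]
[-712.53803575 -941.72201625] [-1514.18182002 -1874.77084618]
```

View pics/w1.png

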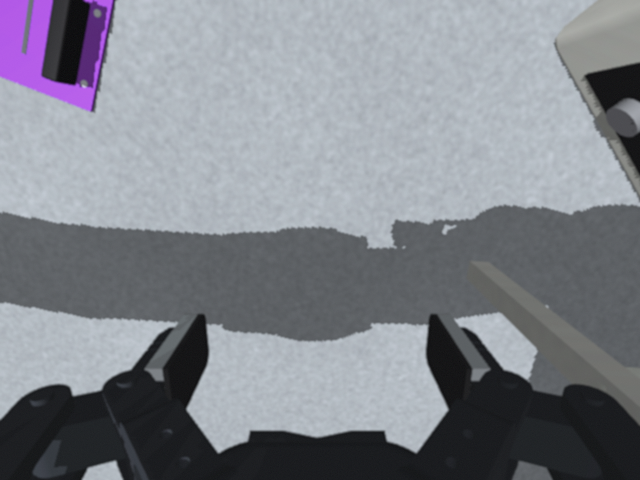

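The wrist view shows only bench and a corner of the purple decoy. Every row needs all four keys, so I'll resend.

Request:
drive_tool(
  increments=[
    {"x": 0, "y": 0, "z": -60, "turn": 0},
    {"x": 0, "y": 0, "z": -50, "turn": 0},
    {"x": 43, "y": -44, "z": 0, "turn": 0},
    {"x": 43, "y": -44, "z": 0, "turn": 0},
    {"x": 43, "y": -44, "z": 0, "turn": 0},
    {"x": 43, "y": -44, "z": 0, "turn": 0},
    {"x": 43, "y": -44, "z": 0, "turn": 0},
    {"x": 43, "y": -44, "z": 0, "turn": 0},
    {"x": 43, "y": -44, "z": 0, "turn": 0},
    {"x": 43, "y": -44, "z": 0, "turn": 0},
  ],
  fingers=1,
)

```text
clock: 1.4
tool_pos: [0.4078, -0.1623, 0.3414]
ee_rot: [0.0, 0.99, 0.143, 0.0]
contact_force: [1.6, 0.0, -0.1]
gripper_width: 1.003
gripper_force: 0.0
```

Request:
drive_tool(
  increments=[
    {"x": 43, "y": -44, "z": 0, "turn": 0},
    {"x": 43, "y": -44, "z": 0, "turn": 0},
    {"x": 43, "y": -44, "z": 0, "turn": 0},
    {"x": 0, "y": 0, "z": 0, "turn": 0},
    {"x": 0, "y": 0, "z": 0, "turn": 0},
  ],
)

```text
clock: 2.02
tool_pos: [0.4933, -0.0013, 0.3409]
ee_rot: [0.0, 0.99, 0.144, -0.001]
contact_force: [0.0, 0.4, 1.2]
gripper_width: 1.0
gripper_force: 0.0
```

Run:
```python
from h import *
c=cap('wrist','w2.png');np.savez('pics/w2.npz',**c);s=manip.get_state();print(s['tool_pos'],s['ee_rot'],s['clock'],s['contact_force'])
print(proj(c,(.53,-.0575,.084)),proj(c,(.603,.04,.108)))
```

```text
[ 0.49317526 -0.00202783  0.34096237] [ 2.57179464e-04  9.89750715e-01  1.42804920e-01 -4.58628545e-04] 2.075 [-0.46474067  0.38717463 -0.17927663]
[377.73792243 185.32255422] [307.97762115  82.73180642]
```

View pics/w2.png

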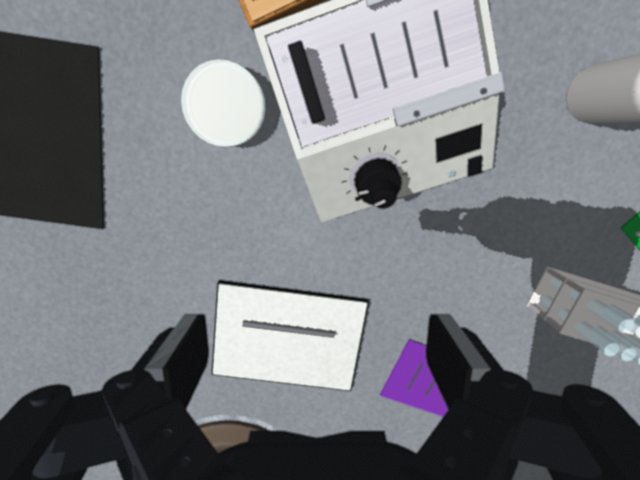

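Wrist view: knob pair at (378,183), pull from (293,43) to (322,122), dishes at (223,103), and the mat's right edge at about x = 103. Next I'll compute the yaw from the pull, slots and rail, then go closer over the knob.

Run:
```python
from h import *
c=dict(np.load('pics/w2.npz'));im=c['img']
m=(im.max(2)<75).astype(np.uint8)*255
n,l,st,ce=cv2.connectedComponentsWithStats(m)
for i in range(1,n):
    x,y,w,h,a=st[i]
    if a>60 and 250<x<520 and y<230:
        pts=np.argwhere(l==i)[:,::-1].astype(np.float32);r=cv2.boxPoints(cv2.minAreaRect(pts))
        W=np.array([onz(c,*p,.089)[:2] for p in r]);e=[W[1]-W[0],W[2]-W[1]];L=[np.linalg.norm(k) for k in e];k=e[int(np.argmax(L))]
        print((x,y,w,h,a),'ctr',W.mean(0).round(4),'len',np.round(L,4),'dir',np.degrees(np.arctan2(k[1],k[0])).round(1))
q=manip.get_state()['ee_rot']
```

```text
(np.int32(252), np.int32(0), np.int32(75), np.int32(28), np.int32(306)) ctr [0.6581 0.0758] len [0.0718 0.0055] dir -55.5
(np.int32(289), np.int32(42), np.int32(36), np.int32(81), np.int32(1135)) ctr [0.6042 0.0418] len [0.0133 0.0738] dir -145.5
(np.int32(436), np.int32(125), np.int32(45), np.int32(37), np.int32(1011)) ctr [ 0.594  -0.1209] len [0.0503 0.0222] dir -55.2
(np.int32(468), np.int32(156), np.int32(14), np.int32(20), np.int32(228)) ctr [ 0.578  -0.1455] len [0.0133 0.0194] dir -156.1
(np.int32(355), np.int32(159), np.int32(47), np.int32(49), np.int32(1690)) ctr [ 0.5324 -0.0561] len [0.0472 0.0501] dir -159.7
```

Request:
drive_tool(
  increments=[
    {"x": 0, "y": 0, "z": 45, "turn": -9},
    {"x": 0, "y": 0, "z": 45, "turn": -9},
    {"x": 0, "y": 33, "z": 25, "turn": 0},
    {"x": 0, "y": 34, "z": 25, "turn": 0},
    {"x": 0, "y": 0, "z": 0, "turn": 0},
    {"x": 0, "y": 0, "z": 0, "turn": 0},
  ],
)

```text
clock: 2.82
tool_pos: [0.531, -0.0567, 0.2016]
ee_rot: [-0.0, 0.955, 0.296, -0.0]
contact_force: [0.4, 0.2, 0.8]
gripper_width: 0.998
gripper_force: 0.0
```

Run:
```python
from h import *
c=cap('wrist');np.savez('pics/w3.npz',**c);s=manip.get_state();print(s['tool_pos'],s['ee_rot'],s['qpos'],s['clock'])
p=proj(c,(.531,-.056,.084));print(p)
u,v=p.astype(int);cv2.imwrite('pics/w3c.png',cv2.resize(c['img'][max(v-100,0):v+100,u-133:u+133],None,fx=3,fy=3,interpolation=2)[:600,:800,::-1]);print(u-133,max(v-100,0))
```

```text
[ 0.53127506 -0.05610086  0.2020321 ] [1.54367265e-04 9.55111583e-01 2.96246047e-01 3.46146929e-04] [ 0.46779162  0.34218091 -0.56545731  1.82373609  0.21082677  1.03483902
 -1.14899437] 2.875
[316.50147293 239.30716081]
183 139
```

View pics/w3c.png

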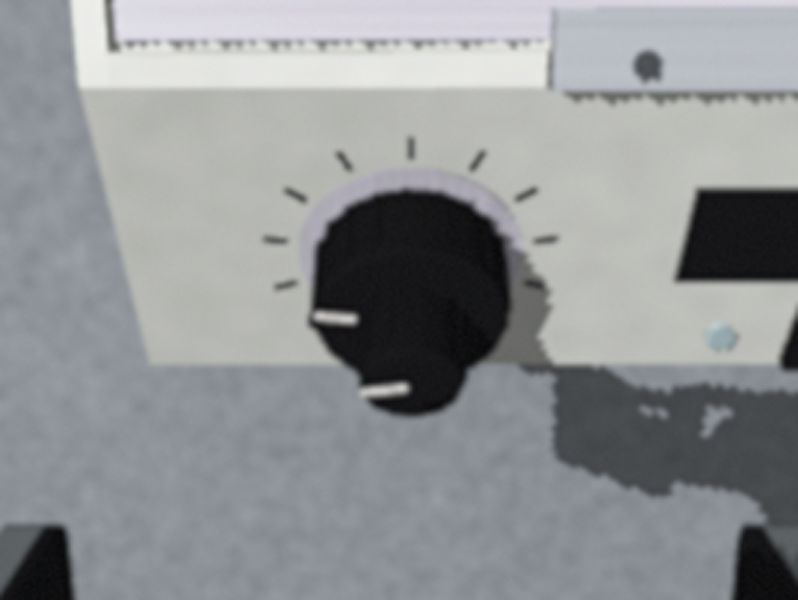

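Crop: the heat line is at 9 o'clock, about (335,318), and the timer line is at (385,389). The off position is at lower left (7:30), so the heat knob needs about 45–50° anticlockwise. I'll triangulate the knob marks and the pull from w2 and w3.

Run:
```python
from h import *
C=[dict(np.load(f'pics/w{i}.npz')) for i in(2,3)]
R=[]
for c,(x0,x1,y0,y1) in zip(C,((350,405,160,212),(283,358,205,280))):
    g=cv2.cvtColor(c['img'],cv2.COLOR_RGB2GRAY);d=(g<75).astype(np.uint8);k=np.zeros_like(d);k[y0:y1,x0:x1]=1
    cn=max(cv2.findContours(d*k,0,2)[0],key=cv2.contourArea);hull=np.zeros_like(d);cv2.fillPoly(hull,[cv2.convexHull(cn)],1)
    w=((g>115)&(hull>0)).astype(np.uint8);n,l,s,ce=cv2.connectedComponentsWithStats(w)
    print([(ce[i].round(1).tolist(),int(s[i][4])) for i in range(1,n) if s[i][4]>4], cv2.boundingRect(cn))
c=C[1];P=lambda a,b,z:onz(c,183+a/3,139+b/3,z)
a=np.radians(34.5);
e=P(80,88,.089),P(550,88,.089),P(150,365,.042)
ph=np.arctan2(*(e[1]-e[0])[1::-1]);print('edge dir',np.degrees(ph)+90)
R=np.array([[np.cos(a),np.sin(a)],[-np.sin(a),np.cos(a)]])
for q in e: print('dryerxy',R@q[:2])
for nm,(p,z) in dict(timertop=((412,383),.112),heat=((411,310),.095),hline=((335,318),.095),tline=((385,389),.112)).items(): print(nm,R@P(*p,z)[:2], P(*p,z))
```

```text
[([355.8, 191.9], 16), ([362.8, 192.2], 24), ([361.7, 200.8], 9), ([379.2, 202.9], 35)] (355, 160, 47, 48)
[([294.2, 244.5], 50), ([299.6, 263.3], 9), ([340.5, 263.0], 6), ([310.8, 268.6], 52)] (287, 205, 67, 73)
edge dir 34.3787111338834
dryerxy [ 0.45691033 -0.27558874]
dryerxy [ 0.45668852 -0.38037232]
dryerxy [ 0.37487973 -0.27552308]
timertop [ 0.39523633 -0.34944561] [ 0.52365278 -0.06412296  0.112     ]
heat [ 0.40689496 -0.34935328] [ 0.53320867 -0.05744334  0.095     ]
hline [ 0.40499856 -0.33175559] [ 0.52167835 -0.04401476  0.095     ]
tline [ 0.39384221 -0.34350393] [ 0.51913845 -0.0600159   0.112     ]
```

Run:
```python
from h import *
C=[dict(np.load(f'pics/w{i}.npz')) for i in(2,3)]
t=lambda a,b:tri([ray(C[0],*a),ray(C[1],*b)])
a=np.radians(34.4);R=np.array([[np.cos(a),np.sin(a),0],[-np.sin(a),np.cos(a),0],[0,0,1]])
for n,p in dict(tline=t((379.2,202.9),(310.8,268.6)),hline=t((362.8,192.2),(294.2,244.5)),pull=tri([ray(C[0],306,82),])if 0 else t((379.2,202.9),(310.8,268.6))).items(): print(n,p,R@p-[.4778,-.3796,0])
S=[dict(np.load(f'pics/{n}0.npz')) for n in('scene','side')]
# pull top centre: dark blobs
for c,(x0,x1,y0,y1) in zip(S,((340,380,222,245),(255,292,245,266))):
    g=c['img'].max(2);k=np.zeros_like(g);k[y0:y1,x0:x1]=1
    cn=max(cv2.findContours(((g<60)*k).astype(np.uint8),0,2)[0],key=cv2.contourArea);print(cv2.minAreaRect(cn),cv2.boxPoints(cv2.minAreaRect(cn)).round().tolist())
```

```text
tline [ 0.51448172 -0.06236639  0.0979261 ] [-0.08852914  0.03747545  0.0979261 ]
hline [ 0.51845385 -0.04485678  0.08326832] [-0.07535934  0.04967875  0.08326832]
pull [ 0.51448172 -0.06236639  0.0979261 ] [-0.08852914  0.03747545  0.0979261 ]
((358.6725158691406, 231.45635986328125), (26.829235076904297, 11.299997329711914), 7.594643592834473) [[345.0, 235.0], [346.0, 224.0], [373.0, 228.0], [371.0, 239.0]]
((272.56756591796875, 254.90541076660156), (10.850333213806152, 30.4138126373291), 80.53767395019531) [[257.0, 252.0], [287.0, 247.0], [288.0, 258.0], [258.0, 263.0]]
```

Request:
drive_tool(
  increments=[
    {"x": 1, "y": 2, "z": 0, "turn": 0},
    {"x": 0, "y": 0, "z": 30, "turn": 10},
    {"x": 0, "y": 0, "z": 40, "turn": 10},
    {"x": 0, "y": 0, "z": 30, "turn": 0},
    {"x": 0, "y": 0, "z": 0, "turn": 0},
  ],
  fingers=1,
  grip_force=25,
)

```text
clock: 3.5
tool_pos: [0.5321, -0.0567, 0.1001]
ee_rot: [-0.0, 0.992, 0.127, -0.002]
contact_force: [0.7, -0.5, -0.4]
gripper_width: 1.002
gripper_force: 0.0
```

Request:
drive_tool(
  increments=[
    {"x": 0, "y": 0, "z": 15, "turn": 0},
    {"x": 0, "y": 0, "z": 13, "turn": 0},
    {"x": 0, "y": 0, "z": 0, "turn": 0},
  ],
)

```text
clock: 3.88
tool_pos: [0.5329, -0.0573, 0.0726]
ee_rot: [-0.0, 0.992, 0.126, -0.001]
contact_force: [-0.6, -0.1, 0.6]
gripper_width: 1.005
gripper_force: 0.0
```

Request:
drive_tool(
  increments=[
    {"x": 0, "y": 0, "z": 0, "turn": 0},
    {"x": 0, "y": 0, "z": 0, "turn": 0},
    {"x": 0, "y": 0, "z": 0, "turn": 0},
    {"x": 0, "y": 0, "z": 0, "turn": 0},
  ],
  fingers=-1,
)

```text
clock: 4.38
tool_pos: [0.534, -0.0582, 0.0742]
ee_rot: [0.001, 0.992, 0.126, 0.001]
contact_force: [-2.1, -1.5, 5.1]
gripper_width: 0.549
gripper_force: 24.5
```

Request:
drive_tool(
  increments=[
    {"x": 0, "y": 0, "z": 0, "turn": -7},
    {"x": 0, "y": 0, "z": 0, "turn": -7},
    {"x": 0, "y": 0, "z": 0, "turn": -7},
    {"x": 0, "y": 0, "z": 0, "turn": -7},
    {"x": 0, "y": 0, "z": 0, "turn": -7},
    {"x": 0, "y": 0, "z": 0, "turn": -5},
    {"x": 0, "y": 0, "z": 0, "turn": 0},
  ],
)

```text
clock: 5.25
tool_pos: [0.5332, -0.0564, 0.0743]
ee_rot: [-0.0, 0.889, 0.459, 0.0]
contact_force: [-4.4, 3.4, 9.8]
gripper_width: 0.545
gripper_force: 34.7
```

Request:
drive_tool(
  increments=[
    {"x": 0, "y": 0, "z": 0, "turn": 0},
    {"x": 0, "y": 0, "z": 0, "turn": 0},
    {"x": 0, "y": 0, "z": 0, "turn": 0},
  ],
  fingers=1,
)

```text
clock: 5.62
tool_pos: [0.5336, -0.0574, 0.0733]
ee_rot: [0.0, 0.889, 0.458, 0.0]
contact_force: [0.4, -0.9, -0.0]
gripper_width: 1.0
gripper_force: 0.0
```

Run:
```python
from h import *
c=cap('wrist');np.savez('pics/w4.npz',**c)
u,v=proj(c,(.5256,-.0627,.09)).astype(int);print(u,v)
cv2.imwrite('pics/w4c.png',cv2.resize(c['img'][max(v-130,0):v+130,u-170:u+170],None,fx=2,fy=2)[:,:,::-1])
```

```text
308 358
```

View pics/w4c.png

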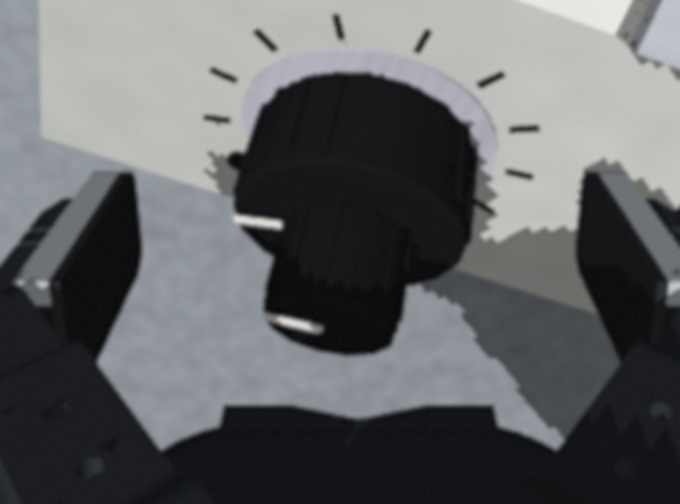

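Crop: heat line at (236,218)–(283,225), round off-dot at (237,160), timer line at (295,323). I'll compute the angles about the knob axis.

```bash
cat >> h.py <<'E'
a=np.radians(34.45);Rd=np.array([[np.cos(a),-np.sin(a),0],[np.sin(a),np.cos(a),0],[0,0,1]])
Od=np.append((Rd@[.4778,-.3796,0])[:2],0)
N=np.array([-.5,0,3**.5/2]);U=np.array([3**.5/2,0,.5])  # panel normal, up-slope (dryer frame)
def panel(c,u,v,h):
    o,d=ray(c,u,v);o=Rd.T@(o-Od);d=Rd.T@d
    p0=np.array([-.062,.030,.0655]);t=((p0+N*h-o)@N)/(d@N);q=o+d*t-p0
    return np.array([-q[1],q@U])*1e3   # right, up seen from front, mm
E
python3 - <<'E'
from h import *
A=lambda p:(p.round(1),np.degrees(np.arctan2(p[1],p[0])).round(1))
c=dict(np.load('pics/w4.npz'));f=lambda x,y:(138+x/2,228+y/2)
for n,x,y,h in(('dot',237,160,.0005),('hout',236,218,.024),('hin',283,225,.024),('tout',267,317,.044),('tin',322,329,.044),('top tick',338,27,0)):print(n,A(panel(c,*f(x,y),h)))
c=dict(np.load('pics/w3.npz'));f=lambda x,y:(183+x/3,139+y/3)
for n,x,y,h in(('top tick',411,148,0),('hout',312,317,.024),('hin',356,320,.024),('tout',361,394,.044),('tin',409,386,.044)):print('w3',n,A(panel(c,*f(x,y),h)))
E
```

```text
dot (array([-26. , -27.4]), np.float64(-133.5))
hout (array([-22.5, -10.8]), np.float64(-154.4))
hin (array([-13.1,  -7.7]), np.float64(-149.7))
tout (array([-11.8,  -4.8]), np.float64(-157.8))
tin (array([-1.8, -2.8]), np.float64(-122.4))
top tick (array([-16.4,  27.2]), np.float64(121.1))
w3 top tick (array([-0.5, 30.8]), np.float64(91.0))
w3 hout (array([-24.3,  -1.3]), np.float64(-176.9))
w3 hin (array([-13.8,  -2.4]), np.float64(-170.2))
w3 tout (array([-12.2,  -6. ]), np.float64(-153.9))
w3 tin (array([-1.1, -3.1]), np.float64(-109.5))
```

Turned about 23°, with roughly 20–27° left to the dot, and the timer hasn't moved. I'll do another stroke.

Request:
drive_tool(
  increments=[
    {"x": 0, "y": 0, "z": 0, "turn": 10},
    {"x": 0, "y": 0, "z": 0, "turn": 10},
    {"x": 0, "y": 0, "z": 0, "turn": 10},
    {"x": 0, "y": 0, "z": 0, "turn": 10},
    {"x": 0, "y": 0, "z": 0, "turn": 0},
  ],
)

```text
clock: 6.3
tool_pos: [0.5335, -0.0572, 0.0733]
ee_rot: [0.0, 0.992, 0.127, 0.0]
contact_force: [0.1, -0.3, -0.1]
gripper_width: 1.003
gripper_force: 0.0
```

Request:
drive_tool(
  increments=[
    {"x": 0, "y": 0, "z": 0, "turn": 0},
    {"x": 0, "y": 0, "z": 0, "turn": 0},
    {"x": 0, "y": 0, "z": 0, "turn": 0},
    {"x": 0, "y": 0, "z": 0, "turn": 0},
  ],
  fingers=-1,
  grip_force=35,
)

```text
clock: 6.8
tool_pos: [0.5336, -0.0582, 0.0738]
ee_rot: [0.001, 0.992, 0.126, 0.0]
contact_force: [-1.8, -2.1, 6.0]
gripper_width: 0.547
gripper_force: 34.5
```

Request:
drive_tool(
  increments=[
    {"x": 0, "y": 0, "z": 0, "turn": -7},
    {"x": 0, "y": 0, "z": 0, "turn": -7},
    {"x": 0, "y": 0, "z": 0, "turn": -7},
    {"x": 0, "y": 0, "z": 0, "turn": -7},
    {"x": 0, "y": 0, "z": 0, "turn": -7},
    {"x": 0, "y": 0, "z": 0, "turn": -7},
    {"x": 0, "y": 0, "z": 0, "turn": 0},
  ],
)

```text
clock: 7.68
tool_pos: [0.5328, -0.0569, 0.0737]
ee_rot: [-0.0, 0.88, 0.475, -0.001]
contact_force: [-4.3, 1.4, 8.3]
gripper_width: 0.536
gripper_force: 48.4
```

Request:
drive_tool(
  increments=[
    {"x": 0, "y": 0, "z": 0, "turn": 0},
    {"x": 0, "y": 0, "z": 0, "turn": 0},
    {"x": 0, "y": 0, "z": 0, "turn": 0},
  ],
  fingers=1,
)

```text
clock: 8.05
tool_pos: [0.5335, -0.0574, 0.0732]
ee_rot: [0.0, 0.881, 0.473, -0.0]
contact_force: [0.1, 0.3, -0.2]
gripper_width: 0.998
gripper_force: 0.0
```

Run:
```python
from h import *
c=cap('wrist');np.savez('pics/w5.npz',**c)
g=cv2.cvtColor(c['img'],7);
def rep(c,name):
    g=cv2.cvtColor(c['img'],cv2.COLOR_RGB2GRAY);k=np.zeros(g.shape,np.uint8);k[290:410,240:385]=1
    n,l,s,ce=cv2.connectedComponentsWithStats(((g>140)*k).astype(np.uint8))
    for i in range(1,n):
        if 20<s[i][4]<400:
            p=np.argwhere(l==i)[:,::-1];x0,x1=p[p[:,0]<=p[:,0].min()+1].mean(0),p[p[:,0]>=p[:,0].max()-1].mean(0)
            for h in(.024,.044):
                a,b=panel(c,*x0,h),panel(c,*x1,h);print(name,ce[i].round(),s[i][4],h,a.round(1),b.round(1),'dir',np.degrees(np.arctan2(*(a-b)[::-1])).round(1))
rep(dict(np.load('pics/w4.npz')),'w4');rep(c,'w5')
```

```text
w4 [381. 302.] 208 0.024 [ 7.5 40. ] [12.9 35.1] dir 137.2
w4 [381. 302.] 208 0.044 [-1.7 64. ] [ 2.3 60.4] dir 137.2
w4 [382. 343.] 50 0.024 [21.6 11.6] [22.1 15. ] dir -98.6
w4 [382. 343.] 50 0.044 [ 8.7 43.2] [ 9.1 45.6] dir -98.6
w4 [285. 389.] 74 0.024 [ -3.9 -52.9] [  4.5 -52.1] dir -175.0
w4 [285. 389.] 74 0.044 [-10.   -4.1] [-3.8 -3.5] dir -175.0
w5 [380. 303.] 237 0.024 [ 5.5 40.7] [12.1 35. ] dir 139.4
w5 [380. 303.] 237 0.044 [-3.8 64.1] [ 1.1 59.9] dir 139.4
w5 [381. 345.] 79 0.024 [21.  11.2] [21.9 15.4] dir -101.9
w5 [381. 345.] 79 0.044 [ 7.7 42.5] [ 8.3 45.5] dir -101.9
w5 [273. 347.] 24 0.024 [-14.7 -15.8] [-12.8 -14.8] dir -152.6
w5 [273. 347.] 24 0.044 [-18.6  22.6] [-17.2  23.3] dir -152.6
w5 [286. 389.] 92 0.024 [ -3.  -52.2] [  7.3 -50. ] dir -168.0
w5 [286. 389.] 92 0.044 [-10.   -4.1] [-2.4 -2.5] dir -168.0
```

The line is now at about -133°, next to the dot. One more stroke will seat it on the stop, then I'll check with a crop.

Request:
drive_tool(
  increments=[
    {"x": 0, "y": 0, "z": 0, "turn": 10},
    {"x": 0, "y": 0, "z": 0, "turn": 10},
    {"x": 0, "y": 0, "z": 0, "turn": 10},
    {"x": 0, "y": 0, "z": 0, "turn": 10},
    {"x": 0, "y": 0, "z": 0, "turn": 0},
  ],
)

```text
clock: 8.72
tool_pos: [0.5335, -0.0571, 0.0734]
ee_rot: [0.0, 0.99, 0.144, 0.0]
contact_force: [0.7, -0.1, -0.1]
gripper_width: 0.997
gripper_force: 0.0
```

Request:
drive_tool(
  increments=[
    {"x": 0, "y": 0, "z": 0, "turn": 0},
    {"x": 0, "y": 0, "z": 0, "turn": 0},
    {"x": 0, "y": 0, "z": 0, "turn": 0},
    {"x": 0, "y": 0, "z": 0, "turn": 0},
  ],
  fingers=-1,
)

```text
clock: 9.22
tool_pos: [0.5336, -0.0582, 0.0738]
ee_rot: [0.001, 0.99, 0.144, 0.0]
contact_force: [-2.6, -2.0, 6.1]
gripper_width: 0.553
gripper_force: 34.6
```

Request:
drive_tool(
  increments=[
    {"x": 0, "y": 0, "z": 0, "turn": -7},
    {"x": 0, "y": 0, "z": 0, "turn": -7},
    {"x": 0, "y": 0, "z": 0, "turn": -7},
    {"x": 0, "y": 0, "z": 0, "turn": -7},
    {"x": 0, "y": 0, "z": 0, "turn": 0},
  ],
)

```text
clock: 9.85
tool_pos: [0.5353, -0.0552, 0.0737]
ee_rot: [-0.001, 0.925, 0.38, 0.002]
contact_force: [4.5, 6.1, -2.6]
gripper_width: 0.541
gripper_force: 37.5
```

Request:
drive_tool(
  increments=[
    {"x": 0, "y": 0, "z": 0, "turn": 0},
    {"x": 0, "y": 0, "z": 0, "turn": 0},
    {"x": 0, "y": 0, "z": 0, "turn": 0},
    {"x": 0, "y": 0, "z": -50, "turn": 0},
    {"x": 0, "y": 0, "z": -50, "turn": 10},
    {"x": 0, "y": 0, "z": -28, "turn": 0},
    {"x": 0, "y": 0, "z": 0, "turn": 0},
  ],
  fingers=1,
)

```text
clock: 10.72
tool_pos: [0.5347, -0.0574, 0.2037]
ee_rot: [0.001, 0.955, 0.296, 0.002]
contact_force: [-0.1, -1.0, 0.4]
gripper_width: 1.007
gripper_force: 0.0
```

Run:
```python
from h import *
c=cap('wrist');np.savez('pics/w6.npz',**c)
s=manip.get_state();print(s['tool_pos'],s['ee_rot'],s['qpos'].round(2))
u,v=proj(c,(.5256,-.0627,.09)).astype(int);print(u,v)
cv2.imwrite('pics/w6c.png',cv2.resize(c['img'][v-60:v+60,u-70:u+70],None,fx=4,fy=4,interpolation=2)[:,:,::-1])
```

```text
[ 0.53377635 -0.05748848  0.2020405 ] [6.94519014e-04 9.55046249e-01 2.96455133e-01 7.31343413e-04] [ 0.5   0.35 -0.6   1.82  0.23  1.04 -1.16]
315 255
```

View pics/w6c.png

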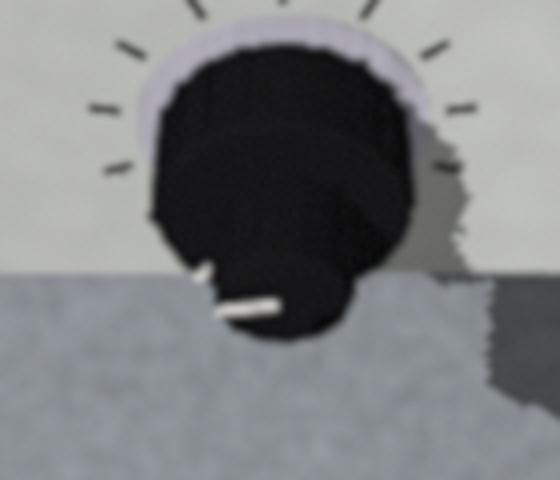

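Request:
drive_tool(
  increments=[
    {"x": 55, "y": -21, "z": 0, "turn": 0},
    {"x": 56, "y": -21, "z": 0, "turn": 0},
    {"x": 0, "y": 0, "z": 0, "turn": 0},
    {"x": 0, "y": 0, "z": 0, "turn": 0},
  ],
)

```text
clock: 11.28
tool_pos: [0.6002, 0.0399, 0.1995]
ee_rot: [-0.0, 0.955, 0.297, -0.002]
contact_force: [0.7, -1.1, -1.1]
gripper_width: 1.0
gripper_force: 0.0
```

Run:
```python
from h import *
c=dict(np.load('pics/w6.npz'));p=panel(c,296.2,262.7,.024);print('heat',p,np.degrees(np.arctan2(p[1],p[0])))
for x,y in((217,313),(279,304)):print('timer',panel(c,245+x/4,195+y/4,.044))
c=cap('wrist','w7.png');np.savez('pics/w7.npz',**c);s=manip.get_state();print(s['tool_pos'],s['ee_rot'],s['clock'])
P=[Od+Rd@np.array([.041+dx,.072+dy,.117]) for dx in(-.035,.035) for dy in(-.007,.007)]
print('pred top corners',[proj(c,p).round().tolist() for p in P])
g=c['img'].max(2);m=(g<70).astype(np.uint8)
n,l,st,ce=cv2.connectedComponentsWithStats(m)
for i in range(1,n):
    x,y,w,h,a=st[i]
    if a>300 and y+h<400: print(st[i],cv2.boxPoints(cv2.minAreaRect(np.argwhere(l==i)[:,::-1].astype(np.float32))).round(1).tolist())
```

```text
heat [-15.40443853 -18.05808462] -130.4658172389331
timer [-12.11155257  -5.98170577]
timer [-1.23965329 -3.50530199]
[0.60023906 0.03898459 0.19987013] [ 1.27536773e-04  9.55141994e-01  2.96145028e-01 -1.37007396e-03] 11.325
pred top corners [[330.0, 303.0], [308.0, 303.0], [331.0, 198.0], [308.0, 198.0]]
[   0   38   60  248 7752] [[-0.0, 38.0], [59.0, 38.0], [59.0, 285.0], [0.0, 285.0]]
[ 308  192   21  109 2200] [[308.0, 192.0], [328.0, 192.0], [328.0, 300.0], [308.0, 300.0]]
```

View pics/w7.png

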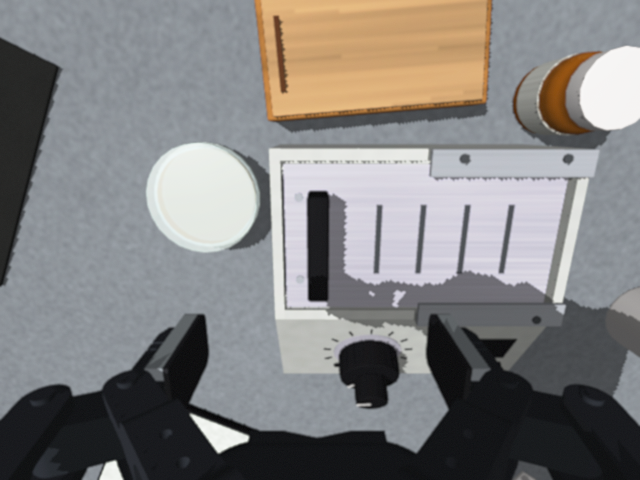

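The pull is at columns 308–328, rows 192–300, matching the prediction. The heat line is at -130°, against -133° measured for the dot, and the timer is unchanged. Next I'll go down on the pull.

Request:
drive_tool(
  increments=[
    {"x": 4, "y": 0, "z": 40, "turn": 0},
    {"x": 0, "y": 0, "z": 40, "turn": 0},
    {"x": 0, "y": 0, "z": 20, "turn": 0},
    {"x": 0, "y": 0, "z": 7, "turn": 0},
    {"x": 0, "y": 0, "z": 0, "turn": 0},
  ],
)

```text
clock: 11.95
tool_pos: [0.6048, 0.0422, 0.0949]
ee_rot: [0.0, 0.955, 0.296, 0.0]
contact_force: [-0.0, -0.6, 0.3]
gripper_width: 0.999
gripper_force: 0.0
```

Request:
drive_tool(
  increments=[
    {"x": 0, "y": 0, "z": 0, "turn": 0},
    {"x": 0, "y": 0, "z": 0, "turn": 0},
    {"x": 0, "y": 0, "z": 0, "turn": 0},
    {"x": 0, "y": 0, "z": 0, "turn": 0},
    {"x": 0, "y": 0, "z": 0, "turn": 0},
  ],
  fingers=-1,
  grip_force=40,
)

```text
clock: 12.58
tool_pos: [0.6047, 0.0425, 0.0946]
ee_rot: [0.0, 0.955, 0.296, 0.0]
contact_force: [-0.4, -0.8, 3.7]
gripper_width: 0.156
gripper_force: 39.9
```

Request:
drive_tool(
  increments=[
    {"x": 0, "y": 0, "z": -3, "turn": 0},
    {"x": 0, "y": 0, "z": -2.5, "turn": 0},
    {"x": 0, "y": 0, "z": 0, "turn": 0},
    {"x": 0, "y": 0, "z": 0, "turn": 0},
  ],
)

```text
clock: 13.08
tool_pos: [0.6043, 0.0425, 0.0996]
ee_rot: [-0.0, 0.955, 0.296, -0.0]
contact_force: [0.9, 1.4, -1.8]
gripper_width: 0.154
gripper_force: 39.1
```

Request:
drive_tool(
  increments=[
    {"x": 0, "y": 0, "z": -0.5, "turn": 0},
    {"x": 0, "y": -2, "z": 0, "turn": 0},
    {"x": 0, "y": -2, "z": 0, "turn": 0},
    {"x": 0, "y": 0, "z": 0, "turn": 0},
    {"x": 0, "y": 0, "z": 0, "turn": 0},
  ],
)

```text
clock: 13.7
tool_pos: [0.6022, 0.0458, 0.1003]
ee_rot: [0.0, 0.955, 0.296, 0.0]
contact_force: [-0.3, -0.5, -2.4]
gripper_width: 0.154
gripper_force: 39.1
```

Request:
drive_tool(
  increments=[
    {"x": 0, "y": -3, "z": 0, "turn": 0},
    {"x": 0, "y": -4, "z": 0, "turn": 0},
    {"x": 0, "y": -4, "z": 0, "turn": 0},
    {"x": 0, "y": -4, "z": 0, "turn": 0},
    {"x": 0, "y": 0, "z": 0, "turn": 0},
  ],
)

```text
clock: 14.32
tool_pos: [0.5934, 0.0586, 0.1003]
ee_rot: [-0.0, 0.955, 0.297, -0.0]
contact_force: [0.9, -0.1, -2.4]
gripper_width: 0.155
gripper_force: 39.1
```

Request:
drive_tool(
  increments=[
    {"x": 0, "y": -5, "z": 0, "turn": 0},
    {"x": 0, "y": -5, "z": 0, "turn": 0},
    {"x": 0, "y": -5, "z": 0, "turn": 0},
    {"x": 0, "y": 0, "z": 0, "turn": 0},
  ],
)

```text
clock: 14.82
tool_pos: [0.5849, 0.0712, 0.1004]
ee_rot: [-0.0, 0.955, 0.297, 0.0]
contact_force: [0.7, 0.3, -2.1]
gripper_width: 0.156
gripper_force: 39.0
```

Request:
drive_tool(
  increments=[
    {"x": 0, "y": -8, "z": 0, "turn": 0},
    {"x": 0, "y": -8, "z": 0, "turn": 0},
    {"x": 0, "y": -8, "z": 0, "turn": 0},
    {"x": 0, "y": -8, "z": 0, "turn": 0},
    {"x": 0, "y": 0, "z": 0, "turn": 0},
  ],
)

```text
clock: 15.45
tool_pos: [0.5667, 0.0978, 0.1004]
ee_rot: [-0.0, 0.955, 0.297, 0.0]
contact_force: [-0.2, -0.2, -1.9]
gripper_width: 0.155
gripper_force: 39.0
```

Request:
drive_tool(
  increments=[
    {"x": 0, "y": -8, "z": 0, "turn": 0},
    {"x": 0, "y": -8, "z": 0, "turn": 0},
    {"x": 0, "y": -8, "z": 0, "turn": 0},
    {"x": 0, "y": -8, "z": 0, "turn": 0},
    {"x": 0, "y": -8, "z": 0, "turn": 0},
    {"x": 0, "y": -6, "z": 0, "turn": 0},
    {"x": 0, "y": 0, "z": 0, "turn": 0},
  ],
)

```text
clock: 16.32
tool_pos: [0.5408, 0.1354, 0.1003]
ee_rot: [-0.0, 0.955, 0.297, 0.0]
contact_force: [0.3, -0.4, -2.6]
gripper_width: 0.156
gripper_force: 39.1
```

Request:
drive_tool(
  increments=[
    {"x": 0, "y": -3, "z": -5, "turn": 0},
    {"x": 0, "y": -3, "z": -12, "turn": 0},
    {"x": 0, "y": 0, "z": -15, "turn": 0},
    {"x": 0, "y": 0, "z": -10, "turn": 0},
    {"x": 0, "y": 0, "z": 0, "turn": 0},
  ],
)

```text
clock: 16.95
tool_pos: [0.5384, 0.1398, 0.1435]
ee_rot: [0.0, 0.955, 0.296, 0.001]
contact_force: [-0.0, -0.9, -2.3]
gripper_width: 0.152
gripper_force: 39.1
```

Request:
drive_tool(
  increments=[
    {"x": 6, "y": -18, "z": 0, "turn": 0},
    {"x": 12, "y": -38, "z": 0, "turn": 0},
    {"x": 13, "y": -39, "z": 0, "turn": 0},
    {"x": 13, "y": -39, "z": 0, "turn": 0},
    {"x": 13, "y": -39, "z": 0, "turn": 0},
    {"x": 13, "y": -39, "z": 0, "turn": 0},
    {"x": 13, "y": -39, "z": 0, "turn": 0},
    {"x": 10, "y": -34, "z": 0, "turn": 0},
    {"x": 6, "y": -18, "z": 0, "turn": 0},
    {"x": 0, "y": 0, "z": 0, "turn": 0},
  ],
)

```text
clock: 18.2
tool_pos: [0.4461, 0.447, 0.1418]
ee_rot: [-0.0, 0.955, 0.298, -0.0]
contact_force: [-0.1, -0.5, -2.0]
gripper_width: 0.157
gripper_force: 39.2
```

Request:
drive_tool(
  increments=[
    {"x": 0, "y": 0, "z": 0, "turn": 6},
    {"x": 0, "y": 0, "z": 10, "turn": 7},
    {"x": 0, "y": 0, "z": 20, "turn": 7},
    {"x": 0, "y": 0, "z": 20, "turn": 5},
    {"x": 0, "y": 0, "z": 10, "turn": 0},
    {"x": 0, "y": 0, "z": 0, "turn": 0},
    {"x": 0, "y": 0, "z": 0, "turn": 0},
  ],
)

```text
clock: 19.08
tool_pos: [0.4482, 0.4456, 0.083]
ee_rot: [-0.0, 0.997, 0.083, 0.0]
contact_force: [0.0, 1.0, -2.0]
gripper_width: 0.156
gripper_force: 39.3
```

Run:
```python
from h import *
s=manip.get_state();print(s['tool_pos'],s['ee_rot'],s['gripper_width'])
a=cap('side');b=cap('scene')
o=np.vstack([np.hstack([a['img'][250:480,130:430]]),np.hstack([b['img'][120:350,300:600]])])
o=np.hstack([a['img'][230:480,120:420],b['img'][120:370,300:600]]);cv2.imwrite('pics/p8.png',cv2.resize(o,(800,333))[:,:,::-1])
```

```text
[0.44824307 0.44558164 0.08301754] [-3.15992993e-04  9.96550529e-01  8.29866473e-02  4.00368770e-04] 0.15559374418519206
```

View pics/p8.png

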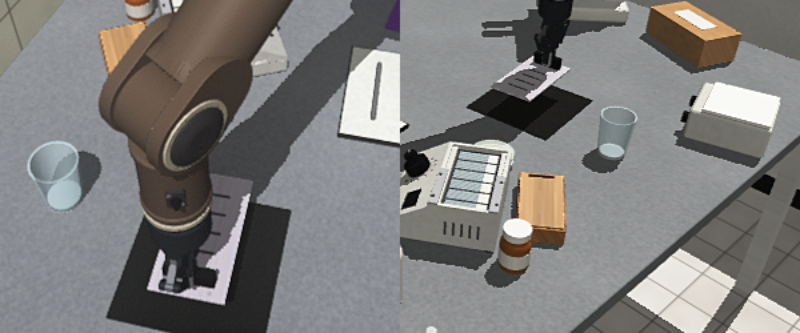

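It shows the cover held over the mat with the open dryer behind it. I'll lower it gently.

Request:
drive_tool(
  increments=[
    {"x": 0, "y": 0, "z": 15, "turn": 0},
    {"x": 0, "y": 0, "z": 20, "turn": 0},
    {"x": 0, "y": 0, "z": 15, "turn": 0},
    {"x": 0, "y": 0, "z": 10, "turn": 0},
    {"x": 0, "y": 0, "z": 4, "turn": 0},
    {"x": 0, "y": 0, "z": 2, "turn": 0},
    {"x": 0, "y": 0, "z": 0, "turn": 0},
    {"x": 0, "y": 0, "z": 0, "turn": 0},
  ],
)

```text
clock: 20.18
tool_pos: [0.4479, 0.4458, 0.0168]
ee_rot: [-0.0, 0.997, 0.083, 0.0]
contact_force: [-0.7, 0.1, -1.7]
gripper_width: 0.155
gripper_force: 39.3
```

Request:
drive_tool(
  increments=[
    {"x": 0, "y": 0, "z": 1.5, "turn": 0},
    {"x": 0, "y": 0, "z": 1, "turn": 0},
    {"x": 0, "y": 0, "z": 0, "turn": 0},
    {"x": 0, "y": 0, "z": 0, "turn": 0},
  ],
)

```text
clock: 20.68
tool_pos: [0.4477, 0.4455, 0.0138]
ee_rot: [0.0, 0.997, 0.083, 0.0]
contact_force: [0.1, -1.3, -1.3]
gripper_width: 0.155
gripper_force: 39.3
```

Request:
drive_tool(
  increments=[
    {"x": 0, "y": 0, "z": 1, "turn": 0},
    {"x": 0, "y": 0, "z": 0, "turn": 0},
    {"x": 0, "y": 0, "z": 0, "turn": 0},
  ],
)

```text
clock: 21.05
tool_pos: [0.4477, 0.4456, 0.0137]
ee_rot: [0.0, 0.997, 0.083, 0.0]
contact_force: [-1.5, -3.2, 6.0]
gripper_width: 0.154
gripper_force: 40.4
```

Request:
drive_tool(
  increments=[
    {"x": 0, "y": 0, "z": 0, "turn": 0},
    {"x": 0, "y": 0, "z": 0, "turn": 0},
    {"x": 0, "y": 0, "z": 0, "turn": 0},
    {"x": 0, "y": 0, "z": 0, "turn": 0},
  ],
  fingers=1,
)

```text
clock: 21.55
tool_pos: [0.4476, 0.4455, 0.0127]
ee_rot: [0.0, 0.997, 0.083, -0.0]
contact_force: [-0.3, -0.1, -0.4]
gripper_width: 0.983
gripper_force: 0.0
```

Request:
drive_tool(
  increments=[
    {"x": 0, "y": 0, "z": -10, "turn": 0},
    {"x": 0, "y": 0, "z": -30, "turn": 0},
    {"x": 0, "y": 0, "z": -50, "turn": 0},
    {"x": 0, "y": 0, "z": -50, "turn": 0},
    {"x": 0, "y": 0, "z": -50, "turn": 0},
    {"x": 0, "y": 62, "z": 0, "turn": 0},
    {"x": 0, "y": 0, "z": 0, "turn": 0},
    {"x": 0, "y": 0, "z": 0, "turn": 0},
  ],
)

```text
clock: 22.55
tool_pos: [0.458, 0.3843, 0.2034]
ee_rot: [-0.0, 0.997, 0.082, 0.0]
contact_force: [-0.5, -0.0, -0.3]
gripper_width: 0.999
gripper_force: 0.0
```

Run:
```python
from h import *
c=cap('wrist');s=manip.get_state();print(s['tool_pos'],s['contact_force'])
g=c['img'].astype(int);m=(g.min(2)>140).astype(np.uint8)
n,l,st,ce=cv2.connectedComponentsWithStats(m)
for i in range(1,n):
    if st[i][4]>3000:
        r=cv2.boxPoints(cv2.minAreaRect(np.argwhere(l==i)[:,::-1].astype(np.float32)))
        W=np.array([onz(c,*p,.008)[:2] for p in r]);print(st[i],W.round(3).tolist(),W.mean(0),[np.linalg.norm(W[k]-W[k-1]).round(3) for k in(1,2)])
```

```text
[0.45755168 0.38509277 0.2032154 ] [-0.13924612  0.02823686  0.82742539]
[     0      0    640    452 153579] [[0.588, 0.658], [0.67, 0.164], [0.249, -0.021], [0.13, 0.695]] [0.40927902 0.37397359] [np.float64(0.501), np.float64(0.46)]
[  221   161   216   112 18698] [[0.493, 0.476], [0.524, 0.289], [0.423, 0.262], [0.389, 0.467]] [0.45705902 0.37357427] [np.float64(0.189), np.float64(0.105)]
[  429   240   211   155 18452] [[0.384, 0.29], [0.492, 0.256], [0.4, 0.021], [0.27, 0.035]] [0.38645219 0.15063621] [np.float64(0.113), np.float64(0.253)]
```

The cover measures 189 × 105 mm with its centre at (0.457, 0.374), flat and about 3 mm from the mat's centre. Handing in.

```bash
python3 -c "
from rig import manip
print(manip.job_done())"
```

```text
the job is handed in; nothing more can be done
None
```

I handed the job in at about 22.6 s: the heat knob reads off (about 3° from the dot, turned to its stop), the timer is as it was set, and the aluminium cover lies pull-up about 3 mm from the mat's centre; I got no verdict back and did not re-measure the bystanders.

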